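# Balance the rolling pin on its one-post drying rest

## Robot

A 6-joint arm with a two-finger parallel gripper is mounted at the origin on a cart in front of the work surface, level with it; the furniture and walls round the work are solid. World frame = base frame: x ahead of the robot, y to its left, z up, the work surface at z = 0. Lengths are in m, angles in rad, forces in N, time in s.
With the tool pointing down it reaches from about 0.375 to 0.925 m from the base axis. Payload 5.7 kg.
Tool frame: the origin (TCP) lies at the very end of the fingers, on their centre line; the grasp point (between the pads) lies env.pinch_z behind it (env.pinch_z is the distance from the TCP to the grasp point, in m); z points along the fingers, y is the line along which they close (so a half turn about z gives the same grasp; the last joint's range is limited). The gripper opens to 85 mm and grips with 20 to 120 N. Pads are 22 mm wide; open, the fingers measure 114 mm over their backs; the gripper's body (76 mm by 85 mm) begins 54 mm behind the grasp point. The pads swing forward as they close: fully open they stand 13 mm farther back than shut.
Start: joints at [1.22, 0.359, 1.51, -0, 1.272, -0.115], TCP at [0.14, 0.583, 0.231] pointing down, gripper open.
Joint ranges: [-2.97, 2.97], [-1.01, 2.36], [0.21, 2.38], [-0.96, 4.11], [0.2, 2.71], [-2.98, 2.98]. Speed limits (rad/s): [2.39, 2.39, 3.14, 3.14, 3.14, 3.14].

## Interface

Orientations are given as a rotation vector (axis times angle).
In Python, from workcell import state, eyes, env gives the robot as it stands. The module is installed in compiled form; this text tells all that it offers.
- The arm moves only by the tool apply_moves, never from a script. Its argument "targets" is one flat list of numbers, 7 for each row, row after row: the turn, a rotation vector about the world's x, y, z in degrees, then the shift along the world's x, y, z in mm, then the finger opening in mm, from 0 to 85.4. A call has 1 to 20 rows; each row shifts and turns the commanded pose from where the row before left it; what a row does not reach is not made up. A row lasts 1/8 s, in which the tool goes at most 62.5 mm and 10.7 degrees, less where a joint would pass 70% of its speed; a pose out of reach is approached as far as the arm can. A call is refused whole if a number of a shift passes 62.5 or a number of a turn 10.7, either way. A call with a gripper value outside its range is refused whole. The fingers move at their own pace and stop on an object; the grip force is fixed at half the most. Time passes only in rows, so rows that do not move let the fingers close. It gives the time, the measured TCP pose, the force, the opening and the grip force at its end, in the units of the state.
- state(): the state, without advancing time (a new reading comes with each control period).
- eyes.capture(name): name is "scene" or "top" or "wrist"; returns a dict with "pixels" (420x560x3 uint8, blue, green, red), "fx", "fy", "cx", "cy" (pixels), "rvec" (rotation vector, rad) and "tvec" (3), from world to camera coordinates, as OpenCV has them; the wrist camera has in their place "mount" (4x4, takes a point from camera to tool coordinates, whose origin is the TCP and whose axes are the flange's). Camera axes: x right, y down, z forward; pixel columns grow to the right and rows downward; lengths in m; the calibration is good to about 2 mm. A picture is of the moment at which its call begins: read the wrist's pose just before it. There is no depth.
- env.job_done(): hands the job in; it is judged then, once.
The state is a dict: "time_s": time; "joints": joint angles; "joint_vel": joint speeds; "joint_torque": joint torques, N m; "ee_pos": TCP position; "eef_rot": TCP orientation; "wrist_force": force on the tool from outside, world axes, zero at the start; "ft_torque": the same for the moment, N m; "grip_width": finger opening in m; "grasp_force": force on a finger pad.
Only numpy, scipy, OpenCV 4.12 (cv2) and the standard library are available. Lean on these libraries where they do the work, as an engineer would, in place of code of your own. Each camera call takes 0.05 s, during which the arm holds its last target. There are 200 camera calls.

## Task

The washed steel rolling pin has to dry on the one-post rest, lying in the saddle so that it stays level on its own with both ends clear of the worktop. Its hidden core is off-centre, so find by gentle trial lifts where the pin balances, without ever letting it tip steeply, then lift it clear and level and lower that point softly into the saddle. Let go and leave the glass, the mushroom and the bowl of pickles where they are.

Things in the scene. Friction and masses are not known exactly. Their poses are not given: they have to be found in the camera images.
- pin: loose steel rolling pin: round tube 32 mm thick, 380 mm long, black hexagonal bumper (40 mm across flats, 26 long) centred 172 mm either side of the middle. Origin: on the axis at mid-length, 20 mm above the worktop; x along the tube, roughly world y. 0.47 to 0.8 kg. A hidden fixed core puts its balance point on the axis 35 to 105 mm from the middle, towards one end. Grip the bare tube anywhere
- rest: fixed drying rest: dark round foot (76 mm across, 11 mm high), thin steel post, grey saddle on top. Origin: centre of the foot's underside; z up; x along the saddle's groove, roughly along world y
- saddle (a point): middle of the groove bottom, 100 mm above the worktop; axes as the rest. V groove, sides 30 degrees from level, 28 mm long along x, 24 mm wide across (narrower than the pin, so fingers holding the pin pass either side). A seated pin's axis is 18.5 mm above this point. The pin stays level only if its balance point is within the 28 mm of the groove
- small_glass: small clear glass, 49 mm across, 62 mm high, bystander to the left; origin at the centre of its underside
- mushroom_a: pale mushroom with brown cap, about 110 x 60 x 62 mm, lying on the worktop to the right, bystander; origin at the centre of its underside
- bowl_pickles: dark speckled bowl with pickled greens, 132 mm across, 63 mm high, behind and to the right, bystander; origin at the centre of its underside
Not all that is in view belongs to the job. What is shaped like the rest but purple or yellow is not meant.

How it is judged:
By the outcome, as a careful person would: the job done as asked, in the order asked, and still so for the second after the job is handed in, with the robot touching nothing.
It also fails if it takes over 64 s, if anything falls off the work surface, if the arm or the gripper's body presses on something with over 40 N, if the wrist force passes 120 N, or if a joint passes its speed limit or range.

## Working session

There is one attempt and no reset: what is moved stays moved. The work goes in short steps, Python scripts to look and compute and a tool call to move; the robot and the scene stay as the last step left them, time stands still between calls to the robot, and variables do not carry over. Pictures are saved under pics/ and viewed, at most 11 in all, crops included, and the job is handed in when it is done.

Besides the shell and the picture viewer there is one more tool, called after "Request:" by a JSON object that holds its "name" and its "arguments". apply_moves: Moves the arm, as the interface text tells. Its arguments: {"type":"object","properties":{"targets":{"type":"array","items":{"type":"number"}}},"required":["targets"]}

```bash
mkdir -p pics; cat > h.py <<'E'
import numpy as np, cv2
from workcell import state, eyes, env
def cam(n):
    c=eyes.capture(n); K=np.array([[c['fx'],0,c['cx']],[0,c['fy'],c['cy']],[0,0,1]])
    if 'mount' in c: return c,K,None,None
    return c,K,cv2.Rodrigues(np.array(c['rvec'],float))[0],np.array(c['tvec'],float).ravel()
def ray(K,R,t,uv,z):
    d=R.T@np.linalg.inv(K)@[uv[0],uv[1],1]; o=-R.T@t
    return o+d*(z-o[2])/d[2]
def proj(K,R,t,P):
    q=R@np.array(P)+t; return (K@q/q[2])[:2]
E
python3 - <<'E'
from h import *
s=state(); print({k:np.round(v,3) for k,v in s.items()}, env.pinch_z)
for n in('top','scene'):
    c,K,R,t=cam(n); cv2.imwrite(f'pics/{n}0.png',cv2.resize(c['pixels'],None,fx=1.42,fy=1.42)); print(n,K.tolist(),-R.T@t)
    np.savez(n+'0.npz',img=c['pixels'],K=K,R=R,t=t)
E
```

```text
{'time_s': np.float64(0.0), 'joints': array([ 1.22 ,  0.359,  1.511,  0.   ,  1.273, -0.115]), 'joint_vel': array([-0.002, -0.001, -0.001, -0.001, -0.   ,  0.002]), 'joint_torque': array([-3.0000e-03, -5.2762e+01, -2.7862e+01, -0.0000e+00,  1.3000e-02,
        0.0000e+00]), 'ee_pos': array([0.14 , 0.583, 0.23 ]), 'eef_rot': array([-3.690e-01, -3.119e+00,  3.000e-03]), 'wrist_force': array([-0.851,  0.483, -0.355]), 'ft_torque': array([-0.004, -0.026,  0.061]), 'grasp_force': np.float64(0.0), 'grip_width': np.float64(0.085)} 0.0187
top [[397.2169857455955, 0.0, 282.7695521535109], [0.0, 397.2169857455955, 210.22942653558098], [0.0, 0.0, 1.0]] [ 0.42440771 -0.04461206  1.39892531]
scene [[464.191720353329, 0.0, 269.39811252929184], [0.0, 464.191720353329, 214.44772206361105], [0.0, 0.0, 1.0]] [-0.18398022 -0.71328832  0.79636359]
```

View pics/top0.png

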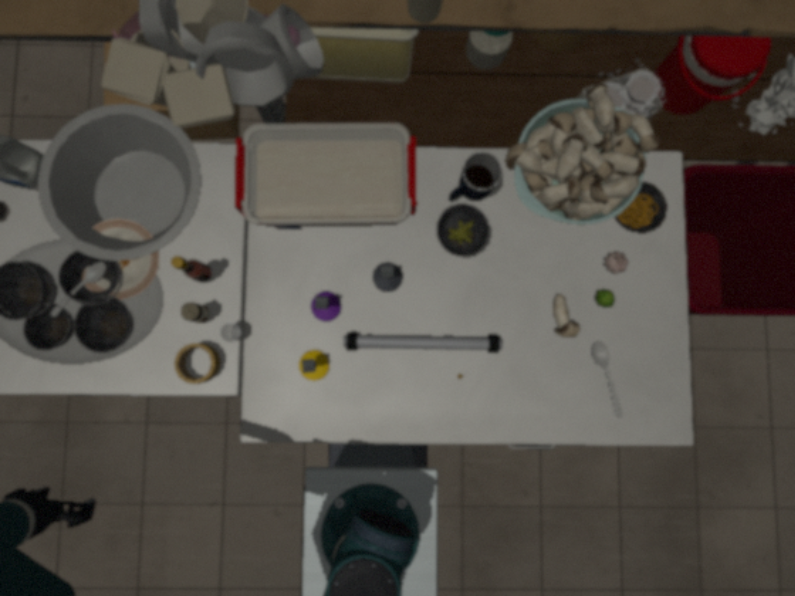

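View pics/scene0.png

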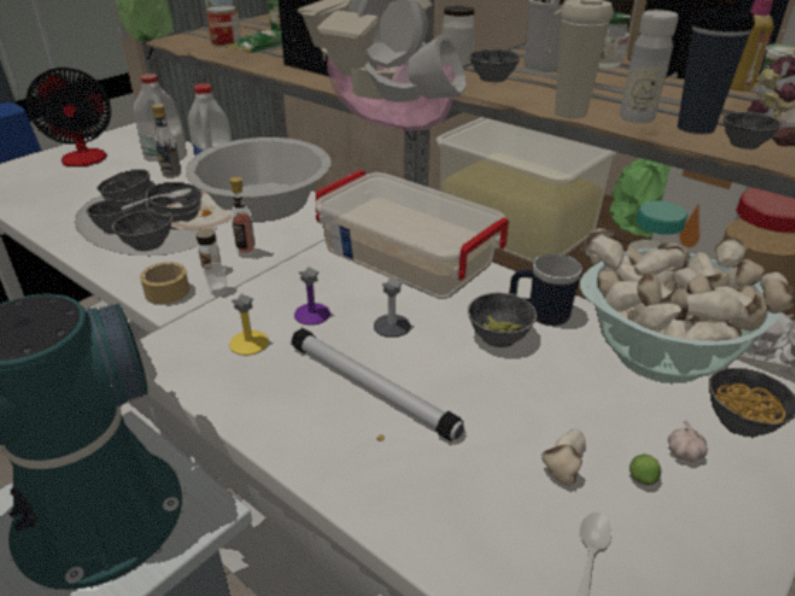

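The top view shows the pin at x≈345–501, y≈342. The grey rest is at (388,277), with the purple and yellow decoys at (326,306) and (315,365). Next I'll enlarge crops of both views.

```bash
python3 - <<'E'
import numpy as np,cv2
a=np.load('top0.npz')['img'][175:265,210:360]; b=np.load('scene0.npz')['img'][180:320,160:335]
A=cv2.resize(a,None,fx=5.3,fy=5.3,interpolation=cv2.INTER_CUBIC);A=cv2.convertScaleAbs(A,alpha=1.4)
cv2.imwrite('pics/topc.png',A); cv2.imwrite('pics/scenec.png',cv2.convertScaleAbs(cv2.resize(b,None,fx=4.2,fy=4.2,interpolation=cv2.INTER_CUBIC),alpha=1.3))
E
```

```text
(no output)
```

View pics/topc.png

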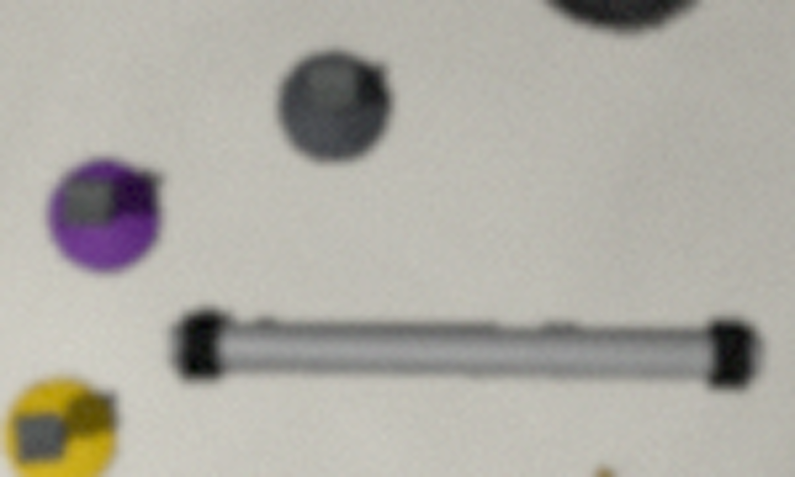

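View pics/scenec.png

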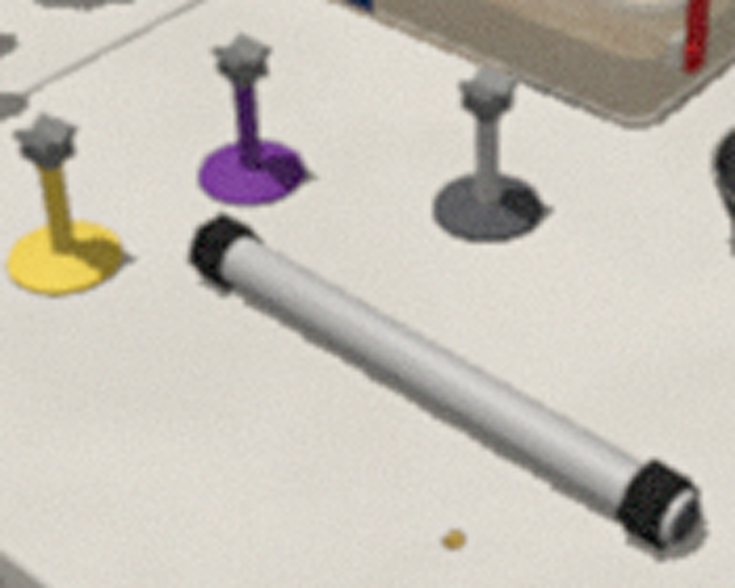

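The top crop puts the bumpers at (200,345) and (734,353), the foot at (335,106) and the saddle at (332,86). In the scene crop the foot is at (489,208), the saddle at (488,90), and the bumpers at (222,250) and (657,503).

```bash
python3 - <<'E'
from h import *
for n,o,f,pts in(('top',(210,175),5.3,dict(L=(200,345,.022),R=(734,353,.022),foot=(335,106,.011),sad=(332,86,.104))),
 ('scene',(160,180),4.2,dict(L=(222,250,.022),R=(657,503,.022),foot=(489,208,.011),sad=(488,90,.102)))):
    d=np.load(n+'0.npz')
    for k,(u,v,z) in pts.items():
        uv=((u+.5)/f-.5+o[0],(v+.5)/f-.5+o[1]); print(n,k,np.round(ray(d['K'],d['R'],d['t'],uv,z),4))
# saddle orientation
d=np.load('top0.npz'); g=cv2.convertScaleAbs(cv2.resize(d['img'][184:202,258:286],None,fx=26,fy=26,interpolation=cv2.INTER_CUBIC),alpha=2.2)
cv2.imwrite('pics/sad.png',g)
s=state(); print(cv2.Rodrigues(s['eef_rot'])[0].round(3))
E
```

```text
top L [0.4567 0.0516 0.022 ]
top R [ 0.4551 -0.2974  0.022 ]
top foot [ 0.6164 -0.0342  0.011 ]
top sad [ 0.616  -0.0329  0.104 ]
scene L [0.4557 0.0504 0.022 ]
scene R [ 0.4551 -0.2942  0.022 ]
scene foot [ 0.6115 -0.0423  0.011 ]
scene sad [ 0.6152 -0.0383  0.102 ]
[[-0.972  0.234 -0.001]
 [ 0.234  0.972 -0.002]
 [ 0.    -0.002 -1.   ]]
```

View pics/sad.png

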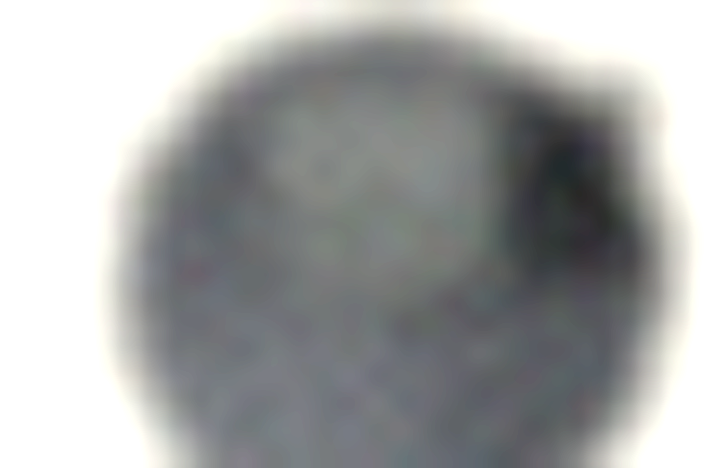

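The saddle is at about (0.616,-0.036), but its yaw isn't resolved in this crop. I'll look again from above with the wrist camera.

Request:
{"name": "apply_moves", "arguments": {"targets": [0,0,-4.8,25,-38,4,85,0,0,-4.8,25,-38,4,85,0,0,-4.8,25,-38,4,85,0,0,-4.8,25,-38,4,85,0,0,-4.8,25,-38,4,85,0,0,-4.8,25,-38,4,85,0,0,-4.8,25,-38,4,85,0,0,-4.8,25,-38,4,85,0,0,-4.8,25,-38,4,85,0,0,-4.8,25,-38,4,85,0,0,-4.8,25,-38,4,85,0,0,-4.8,25,-38,4,85,0,0,-4.8,25,-38,4,85,0,0,-4.8,25,-38,4,85,0,0,-4.8,25,-38,4,85,0,0,-4.8,25,-38,4,85,0,0,0,0,0,0,85,0,0,0,0,0,0,85]}}

```text
time_s: 2.35
ee_pos: [0.5394, -0.0244, 0.2947]
eef_rot: [-2.226, -2.214, 0.001]
wrist_force: [-0.5, 0.1, 0.0]
grip_width: 0.0853
grasp_force: 0.0
```

```bash
cat >> h.py <<'E'
def wcam():
    s=state(); c,K,_,_=cam('wrist'); M=np.array(c['mount'])
    T=np.eye(4); T[:3,:3]=cv2.Rodrigues(s['eef_rot'])[0]; T[:3,3]=s['ee_pos']; C=T@M
    R=C[:3,:3].T; return c,K,R,-R@C[:3,3]
E
python3 - <<'E'
from h import *
s=state(); print(s['joints'].round(2),s['ee_pos'].round(4),cv2.Rodrigues(s['eef_rot'])[0].round(3).tolist(),s['wrist_force'])
c,K,R,t=wcam(); print(c['mount'],-R.T@t); np.savez('w0.npz',img=c['pixels'],K=K,R=R,t=t)
print(proj(K,R,t,[.616,-.036,.1]),proj(K,R,t,[.456,-.12,.02]))
cv2.imwrite('pics/w0.png',cv2.convertScaleAbs(cv2.resize(c['pixels'],None,fx=1.42,fy=1.42,interpolation=cv2.INTER_CUBIC),alpha=1.5))
E
```

```text
[-0.17  0.22  1.55  0.    1.37 -0.17] [ 0.5394 -0.0244  0.2947] [[0.005, 1.0, -0.002], [1.0, -0.005, 0.001], [0.001, -0.002, -1.0]] [-0.46643229  0.11588043  0.00778959]
[[-8.81607328e-04 -9.55729835e-01 -2.94244295e-01  7.39213713e-02]
 [ 9.99999609e-01 -8.22594017e-04 -3.24320098e-04 -1.89993169e-04]
 [ 6.79187974e-05 -2.94244466e-01  9.55730187e-01 -1.42042509e-01]
 [ 0.00000000e+00  0.00000000e+00  0.00000000e+00  1.00000000e+00]] [0.53989594 0.04945017 0.43675097]
[350.49458839 195.91372896] [225.92542503 238.9296983 ]
```

View pics/w0.png

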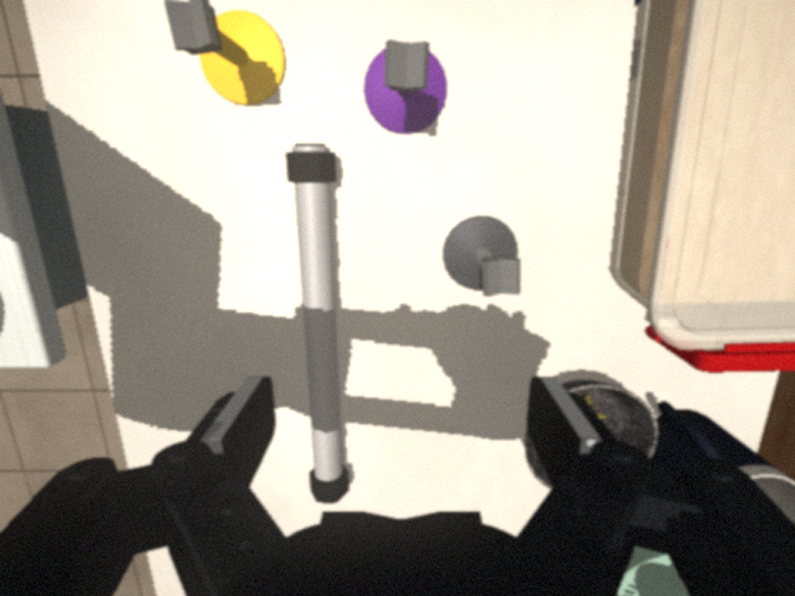

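The wrist view shows the saddle at (501,276), the foot at (480,252), and the pin running from (312,165) to (328,485). I'll enlarge the saddle to get its yaw.

```bash
python3 - <<'E'
from h import *
d=np.load('w0.npz');K,R,t=d['K'],d['R'],d['t']
for k,u,v,z in(('sad',501,276,.104),('foot',480,252,.011),('L',312,165,.022),('R',328,485,.022)): print(k,ray(K,R,t,((u+.5)/1.42-.5,(v+.5)/1.42-.5),z).round(4))
cv2.imwrite('pics/ws.png',cv2.convertScaleAbs(cv2.resize(d['img'][150:210,305:375],None,fx=9,fy=9,interpolation=cv2.INTER_CUBIC),alpha=1.7))
E
```

```text
sad [ 0.6174 -0.0331  0.104 ]
foot [ 0.6168 -0.0316  0.011 ]
L [0.4584 0.0514 0.022 ]
R [ 0.4536 -0.2983  0.022 ]
```

View pics/ws.png

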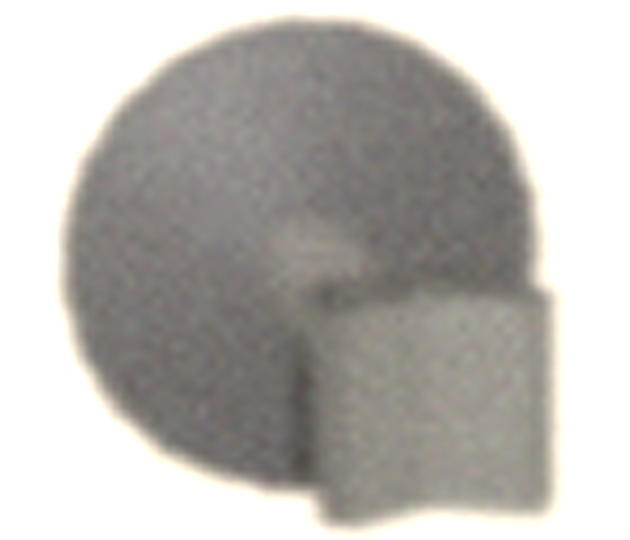

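The saddle's rim corners are at (315,306), (548,290), (550,511) and (325,522).

```bash
python3 - <<'E'
from h import *
d=np.load('w0.npz');K,R,t=d['K'],d['R'],d['t']
P=[ray(K,R,t,((u+.5)/9-.5+305,(v+.5)/9-.5+150),.107) for u,v in((315,306),(548,290),(550,511),(325,522))]
P=np.array(P);print(P.round(4),P.mean(0)); a=(P[0]-P[3])+(P[1]-P[2]); print('groove yaw',np.degrees(np.arctan2(a[1],a[0]))-90)
s=state();print(s['ee_pos'])
E
```

```text
[[ 0.6016 -0.0202  0.107 ]
 [ 0.6298 -0.0184  0.107 ]
 [ 0.6321 -0.0463  0.107 ]
 [ 0.6042 -0.0476  0.107 ]] [ 0.6169294  -0.03314258  0.107     ]
groove yaw 5.035487382676578
[ 0.53924086 -0.02389849  0.2947424 ]
```

The saddle is at (0.617,-0.033) with its groove yawed +5°. The pin's middle is at (0.456,-0.122), lying along y. I'll go there for the first grip, at mid-length.

Request:
{"name": "apply_moves", "arguments": {"targets": [0,0,0,-17,-19,-30,85,0,0,0,-17,-20,-30,85,0,0,0,-17,-20,-30,85,0,0,0,-16,-20,-30,85,0,0,0,-16,-19,-30,85,0,0,0,0,0,-25,85,0,0,0,0,0,-25,85,0,0,0,0,0,-25,85,0,0,0,0,0,-25,85,0,0,0,0,0,-20,85,0,0,0,0,0,-12,85,0,0,0,0,0,-9,85,0,0,0,0,0,0,85]}}

```text
time_s: 4.03
ee_pos: [0.457, -0.1223, 0.0041]
eef_rot: [-2.226, -2.215, 0.0]
wrist_force: [0.2, 0.2, 0.6]
grip_width: 0.0852
grasp_force: 0.0
```

Request:
{"name": "apply_moves", "arguments": {"targets": [0,0,0,0,0,0,60,0,0,0,0,0,0,45,0,0,0,0,0,0,36,0,0,0,0,0,0,28,0,0,0,0,0,0,20,0,0,0,0,0,0,20]}}

```text
time_s: 4.78
ee_pos: [0.457, -0.1227, 0.0048]
eef_rot: [2.227, 2.215, -0.0]
wrist_force: [-1.9, 0.2, 6.5]
grip_width: 0.0306
grasp_force: 58.7
```

```bash
cat > st.py <<'E'
from h import *
L=[state() for _ in range(5)]
s=L[-1];print(s['time_s'],'pos',s['ee_pos'].round(4),'F',s['wrist_force'].round(2),'T',s['ft_torque'].round(3),'w',round(float(s['grip_width']),4),round(float(s['grasp_force']),1))
E
python3 st.py
```

```text
4.775 pos [ 0.457  -0.1227  0.0048] F [-1.88  0.25  6.51] T [0.03  0.246 0.042] w 0.0306 58.7
```

Request:
{"name": "apply_moves", "arguments": {"targets": [0,0,0,0,0,2,20,0,0,0,0,0,2,20,0,0,0,0,0,1,20,0,0,0,0,0,0,20,0,0,0,0,0,0,20]}}

```text
time_s: 5.4
ee_pos: [0.457, -0.1225, 0.0091]
eef_rot: [-2.227, -2.215, 0.0]
wrist_force: [-0.2, 0.2, -6.2]
grip_width: 0.0299
grasp_force: 59.6
```

```bash
python3 st.py
```

```text
5.4 pos [ 0.457  -0.1225  0.0091] F [-0.21  0.24 -6.19] T [-0.212  0.06   0.031] w 0.0299 59.6
```

The load is 6.2 N with the moment towards +y, so the heavy side is the left. I'll set the pin down, shift +60 mm and try again.

Request:
{"name": "apply_moves", "arguments": {"targets": [0,0,0,0,0,-2,20,0,0,0,0,0,-3,20,0,0,0,0,0,0,50,0,0,0,0,0,0,50,0,0,0,0,0,0,50,0,0,0,0,20,0,50,0,0,0,0,20,0,50,0,0,0,0,20,0,50,0,0,0,0,0,0,40,0,0,0,0,0,0,28,0,0,0,0,0,0,20,0,0,0,0,0,0,20,0,0,0,0,0,2,20,0,0,0,0,0,2,20,0,0,0,0,0,1,20,0,0,0,0,0,0,20,0,0,0,0,0,0,20]}}

```text
time_s: 7.52
ee_pos: [0.4571, -0.0627, 0.0092]
eef_rot: [-2.227, -2.215, 0.0]
wrist_force: [-0.0, -0.1, -6.1]
grip_width: 0.0301
grasp_force: 59.7
```

```bash
python3 st.py
```

```text
7.525 pos [ 0.4571 -0.0627  0.0092] F [-0.03 -0.15 -6.06] T [-0.154  0.052 -0.018] w 0.0301 59.7
```

The two force and moment readings don't agree with each other. I'll measure the actual tilt from the scene and wrist cameras.

```bash
cat >> h.py <<'E'
def ends(ref='scene0.npz',save=None,n=3):
    """image shift of each bumper in the scene view against the start picture, as height if purely vertical"""
    d=np.load(ref);K,R,t=d['K'],d['R'],d['t']; im=np.mean([cam('scene')[0]['pixels'].astype(float) for _ in range(n)],0).astype(np.uint8)
    out={}
    for k,P in(('L',(.456,.0515,.02)),('R',(.4545,-.2965,.02))):
        u=proj(K,R,t,P).round().astype(int); r=14
        tpl=d['img'][u[1]-r:u[1]+r,u[0]-r:u[0]+r]; S=im[u[1]-r-8:u[1]+r+8,u[0]-r-8:u[0]+r+8]
        f=4;tp=cv2.resize(tpl,None,fx=f,fy=f,interpolation=cv2.INTER_CUBIC);Sb=cv2.resize(S,None,fx=f,fy=f,interpolation=cv2.INTER_CUBIC)
        m=cv2.matchTemplate(Sb,tp,cv2.TM_CCOEFF_NORMED);_,mx,_,l=cv2.minMaxLoc(m)
        dv=(np.array(l)/f-8); up=proj(K,R,t,np.array(P)+[0,0,.01])-proj(K,R,t,P)
        out[k]=(dv,round(mx,3),'h_mm',round(float(dv@up/(up@up)*10),1))
    if save: cv2.imwrite(save,cv2.resize(im,None,fx=1.42,fy=1.42))
    return out
E
python3 - <<'E'
from h import *
print(ends())
c,K,R,t=wcam(); np.savez('w1.npz',img=c['pixels'],K=K,R=R,t=t)
cv2.imwrite('pics/w1.png',cv2.convertScaleAbs(cv2.resize(c['pixels'],None,fx=1.42,fy=1.42),alpha=1.5))
s=state();print(s['wrist_force'],s['ft_torque'],cv2.Rodrigues(s['eef_rot'])[0].round(4).tolist())
E
```

```text
{'L': (array([ 0.  , -0.75]), 0.887, 'h_mm', 2.5), 'R': (array([ 0.25, -2.25]), 0.881, 'h_mm', 7.3)}
[-0.6405131  -1.07732441 -5.58891587] [-0.12474926 -0.00634641  0.00581819] [[0.0054, 1.0, -0.0002], [1.0, -0.0054, 0.0001], [0.0001, -0.0002, -1.0]]
```

View pics/w1.png

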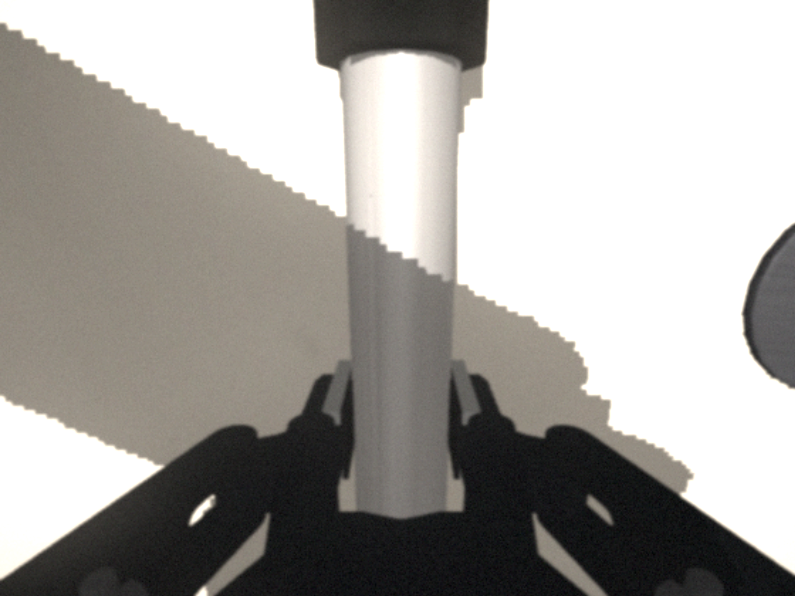

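The wrist view shows a good central grip on the tube. The scene check gives the L end about 2.5 mm up and the R end about 7.3 mm up, so the left side is still heavier. Next trial: +25 mm.

Request:
{"name": "apply_moves", "arguments": {"targets": [0,0,0,0,0,-2,20,0,0,0,0,0,-3,20,0,0,0,0,0,0,50,0,0,0,0,0,0,50,0,0,0,0,0,0,50,0,0,0,0,13,0,50,0,0,0,0,12,0,50,0,0,0,0,0,0,40,0,0,0,0,0,0,28,0,0,0,0,0,0,20,0,0,0,0,0,0,20,0,0,0,0,0,2,20,0,0,0,0,0,2,20,0,0,0,0,0,2,20,0,0,0,0,0,2,20,0,0,0,0,0,0,20,0,0,0,0,0,0,20,0,0,0,0,0,0,20]}}

```text
time_s: 9.98
ee_pos: [0.4571, -0.0376, 0.0122]
eef_rot: [-2.227, -2.215, 0.0]
wrist_force: [0.3, -0.1, -5.4]
grip_width: 0.0302
grasp_force: 59.7
```

```bash
cat > st.py <<'E'
from h import *
F=[];T=[]
for _ in range(8): s=state();F.append(s['wrist_force']);T.append(s['ft_torque']);cam('top')
print(s['time_s'],'pos',s['ee_pos'].round(4),'F',np.mean(F,0).round(2),'sd',np.std(F,0).round(2),'T',np.mean(T,0).round(3),np.std(T,0).round(3),'w',round(float(s['grip_width']),4))
print(ends())
E
python3 st.py
```

```text
10.325 pos [ 0.4571 -0.0376  0.0122] F [ 0.27  0.08 -6.13] sd [0.25 0.34 0.58] T [-0.009 -0.005 -0.003] [0.033 0.019 0.022] w 0.0303
{'L': (array([ 0.25, -2.  ]), 0.636, 'h_mm', 6.7), 'R': (array([ 0.5, -2. ]), 0.95, 'h_mm', 6.5)}
```

The pin is level, and the moment is about 0 at 6.1 N, so the balance point is at the grip within about 2 mm. Now I'll lift it clear and carry it over the saddle.

Request:
{"name": "apply_moves", "arguments": {"targets": [0,0,0,0,0,3,20,0,0,0,0,0,6,20,0,0,0,0,0,10,20,0,0,0,0,0,12,20,0,0,0,0,0,12,20,0,0,0,0,0,12,20,0,0,0,0,0,12,20,0,0,0,0,0,12,20,0,0,0,0,0,12,20,0,0,0,0,0,12,20,0,0,0,0,0,12,20,0,0,0,0,0,10,20,0,0,0,0,0,6,20,0,0,0,0,0,3,20,0,0,0,0,0,0,20,0,0,0,0,0,0,20]}}

```text
time_s: 12.52
ee_pos: [0.4568, -0.0375, 0.1459]
eef_rot: [-2.227, -2.215, 0.001]
wrist_force: [-0.7, 0.5, -6.1]
grip_width: 0.0302
grasp_force: 59.8
```

Request:
{"name": "apply_moves", "arguments": {"targets": [0,0,0.2,3,0,0,20,0,0,0.3,6,0,0,20,0,0,0.3,9,0,0,20,0,0,0.4,11,0,0,20,0,0,0.4,11,0,0,20,0,0,0.4,11,0,0,20,0,0,0.4,11,0,0,20,0,0,0.4,11,0,0,20,0,0,0.4,11,1,0,20,0,0,0.4,11,1,0,20,0,0,0.4,11,1,0,20,0,0,0.3,11,0,0,20,0,0,0.3,11,0,0,20,0,0,0.3,11,0,0,20,0,0,0.2,11,0,0,20,0,0,0.2,7,0,0,20,0,0,0,4,0,0,20,0,0,0,0,0,0,20,0,0,0,0,0,0,20]}}

```text
time_s: 14.9
ee_pos: [0.6176, -0.0346, 0.1461]
eef_rot: [-2.122, -2.316, 0.001]
wrist_force: [-0.7, -0.3, -5.6]
grip_width: 0.0301
grasp_force: 59.9
```

```bash
sed -i 's/^print(ends.*//; s/range(8)/range(16)/' st.py; python3 st.py; python3 - <<'E'
from h import *
s=state();Rt=cv2.Rodrigues(s['eef_rot'])[0];print(s['ee_pos'],'tool yaw',np.degrees(np.arctan2(Rt[1,1],Rt[0,1])))
c,K,R,t=cam('scene'); np.savez('s2.npz',img=c['pixels'],K=K,R=R,t=t)
y=np.radians(5.0);ax=np.array([-np.sin(y),np.cos(y),0])
i=c['pixels']
def mark(i,K,R,t,z):
  o=np.array([*s['ee_pos'][:2],z])
  for q in (172-86,-172-86): print(proj(K,R,t,o+ax*q/1000))
mark(i,K,R,t,.16)
a=cv2.convertScaleAbs(cv2.resize(i[120:330,140:420],None,fx=2.8,fy=2.8,interpolation=cv2.INTER_CUBIC),alpha=1.3)
cv2.imwrite('pics/s2.png',a)
E
```

```text
15.65 pos [ 0.6182 -0.0346  0.1463] F [ 0.06  0.18 -5.99] sd [0.67 0.65 0.43] T [-0.01   0.012  0.001] [0.028 0.023 0.033] w 0.0303
[ 0.61816335 -0.03460455  0.1462592 ] tool yaw 4.991943692886605
[249.70040612 172.37791961]
[364.35375282 214.17067488]
```

View pics/s2.png

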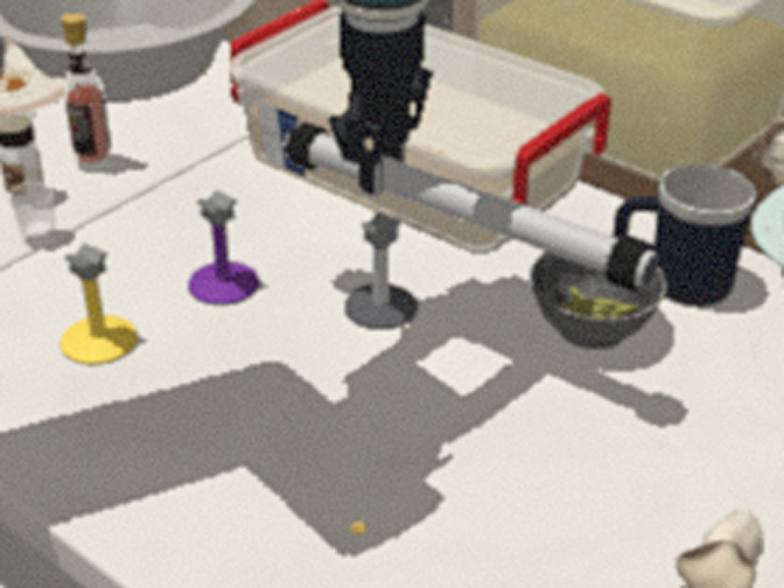

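Over the saddle with the pin level, the balance point is at y≈-0.033. I'll lower it to just above contact.

Request:
{"name": "apply_moves", "arguments": {"targets": [0,0,0,-1,0,-3,20,0,0,0,0,0,-5,20,0,0,0,0,0,-6,20,0,0,0,0,0,-6,20,0,0,0,0,0,-6,20,0,0,0,0,0,-5,20,0,0,0,0,0,-3,20,0,0,0,0,0,-2,20,0,0,0,0,0,-1,20,0,0,0,0,0,-1,20,0,0,0,0,0,0,20,0,0,0,0,0,0,20]}}

```text
time_s: 17.25
ee_pos: [0.6173, -0.0346, 0.1084]
eef_rot: [2.123, 2.316, 0.0]
wrist_force: [0.1, -0.1, -6.1]
grip_width: 0.03
grasp_force: 59.9
```

Request:
{"name": "apply_moves", "arguments": {"targets": [0,0,0,0,0,-1,20,0,0,0,0,0,-1,20,0,0,0,0,0,0,20,0,0,0,0,0,0,20]}}

```text
time_s: 17.75
ee_pos: [0.6172, -0.0346, 0.1062]
eef_rot: [-2.123, -2.316, 0.0]
wrist_force: [0.0, -0.6, -6.2]
grip_width: 0.0308
grasp_force: 59.9
```

Request:
{"name": "apply_moves", "arguments": {"targets": [0,0,0,0,0,-1,20,0,0,0,0,0,-0.5,20,0,0,0,0,0,0,20,0,0,0,0,0,0,20]}}

```text
time_s: 18.25
ee_pos: [0.6171, -0.0346, 0.1048]
eef_rot: [-2.123, -2.316, 0.0]
wrist_force: [0.2, -1.0, -5.8]
grip_width: 0.0305
grasp_force: 59.9
```

Request:
{"name": "apply_moves", "arguments": {"targets": [0,0,0,0,0,-0.5,20,0,0,0,0,0,-0.5,20,0,0,0,0,0,0,20,0,0,0,0,0,0,20]}}

```text
time_s: 18.75
ee_pos: [0.6174, -0.0346, 0.1039]
eef_rot: [2.122, 2.316, 0.0]
wrist_force: [0.6, -0.5, -4.3]
grip_width: 0.0303
grasp_force: 59.9
```

Request:
{"name": "apply_moves", "arguments": {"targets": [0,0,0,0,0,-0.5,20,0,0,0,0,0,-0.5,20,0,0,0,0,0,0,20,0,0,0,0,0,0,20]}}

```text
time_s: 19.25
ee_pos: [0.618, -0.0347, 0.1034]
eef_rot: [2.122, 2.315, 0.002]
wrist_force: [1.7, 0.2, 1.0]
grip_width: 0.0302
grasp_force: 60.6
```

Contact, with a small sideways push towards +x. I'll centre it and lower a touch more.

Request:
{"name": "apply_moves", "arguments": {"targets": [0,0,0,0.7,0,0,20,0,0,0,0,0,0,20,0,0,0,0,0,-0.5,20,0,0,0,0,0,0,20,0,0,0,0,0,0,20]}}

```text
time_s: 19.88
ee_pos: [0.6185, -0.0347, 0.1031]
eef_rot: [2.122, 2.315, 0.001]
wrist_force: [0.5, -0.5, 6.0]
grip_width: 0.0302
grasp_force: 61.2
```

```bash
python3 st.py
```

```text
20.625 pos [ 0.6185 -0.0347  0.1031] F [0.37 0.51 6.53] sd [0.37 0.46 0.46] T [ 0.127  0.02  -0.028] [0.022 0.027 0.024] w 0.0305
```

Pressing about 6 N beyond the weight. I'll ease off slightly, then open slowly.

Request:
{"name": "apply_moves", "arguments": {"targets": [0,0,0,0,0,0.5,20,0,0,0,0,0,0,20,0,0,0,0,0,0,29,0,0,0,0,0,0,31,0,0,0,0,0,0,33,0,0,0,0,0,0,34,0,0,0,0,0,0,35,0,0,0,0,0,0,36,0,0,0,0,0,0,36,0,0,0,0,0,0,36]}}

```text
time_s: 21.92
ee_pos: [0.6175, -0.0346, 0.1026]
eef_rot: [-2.122, -2.316, 0.001]
wrist_force: [-0.1, 0.5, -0.5]
grip_width: 0.0358
grasp_force: 0.0
```

```bash
python3 st.py; python3 - <<'E'
from h import *
c,K,R,t=cam('scene')
cv2.imwrite('pics/s3.png',cv2.convertScaleAbs(cv2.resize(c['pixels'][120:330,140:420],None,fx=2.8,fy=2.8,interpolation=cv2.INTER_CUBIC),alpha=1.3))
E
```

```text
22.675 pos [ 0.6178 -0.0346  0.1028] F [-0.03  0.01 -0.08] sd [0.48 0.56 0.37] T [-0.009  0.019 -0.006] [0.033 0.032 0.031] w 0.0356
```

View pics/s3.png

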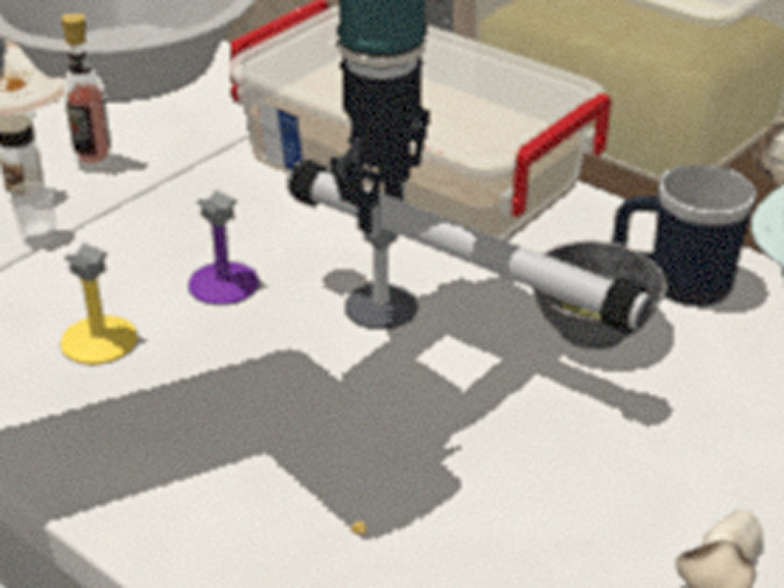

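The pin is seated, level and free in the fingers: the bumpers are at (303,182) and (622,303), and the grip force is 0. I'll open wide and retreat straight up.

Request:
{"name": "apply_moves", "arguments": {"targets": [0,0,0,0,0,0,45,0,0,0,0,0,0,55,0,0,0,0,0,0,65,0,0,0,0,0,0,75,0,0,0,0,0,0,75,0,0,0,0,0,5,75,0,0,0,0,0,10,75,0,0,0,0,0,15,75,0,0,0,0,0,20,75,0,0,0,0,0,20,75,0,0,0,0,0,20,75,0,0,0,0,0,20,75,0,0,0,0,0,10,75,0,0,0,0,0,0,75,0,0,0,0,0,0,75]}}

```text
time_s: 24.65
ee_pos: [0.6173, -0.0346, 0.2221]
eef_rot: [-2.122, -2.315, 0.001]
wrist_force: [0.1, 0.9, 0.7]
grip_width: 0.0749
grasp_force: 0.0
```

```bash
python3 st.py; python3 - <<'E'
from h import *
c,K,R,t=cam('scene')
cv2.imwrite('pics/s4.png',cv2.convertScaleAbs(cv2.resize(c['pixels'][120:330,140:420],None,fx=2.8,fy=2.8,interpolation=cv2.INTER_CUBIC),alpha=1.3))
E
```

```text
25.4 pos [ 0.6179 -0.0346  0.2228] F [-0.21  0.18 -0.02] sd [0.55 0.52 0.54] T [0.003 0.005 0.012] [0.025 0.038 0.029] w 0.0749
```

View pics/s4.png

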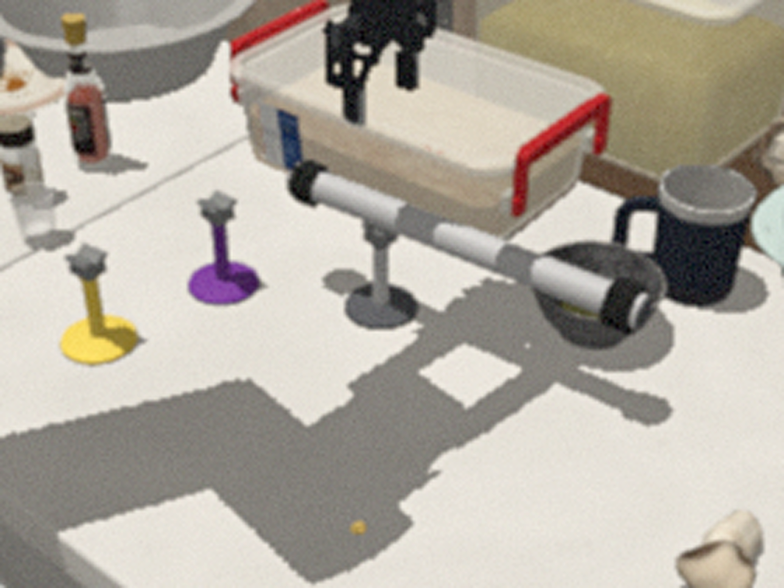

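The pin lies level and steady in the grey saddle, with its bumpers unmoved at (303,182) and (622,303). The gripper is clear, so I'm handing in.

```bash
python3 -c "
from workcell import env; print(env.job_done())"
```

```text
the job is handed in; nothing more can be done
None
```

The rolling pin is resting level in the grey saddle at its balance point, about 85 mm left of its middle, with both ends clear of the worktop; the gripper is clear, the bystanders were left alone, and I handed the job in at about 25 s (no verdict was returned).

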